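Click the lid of a new sharps bin shut all round

TASK

Assemble the new sharps bin: with the fingertips, press the lid down onto the tub corner by corner until all four corners have clicked shut and lie flush. Just press: do not lift, tip or shove the bin, and leave everything else on the bench where it is.

Things in the scene. Friction and masses are not known exactly. Their poses are not given: they have to be found in the camera images.
- sharps_bin: New bench-top sharps bin, 0.55 to 0.8 kg, loose on the bench: grey rectangular tub, 104 x 148 mm at its foot, with a white lid of 116 x 160 mm whose four corners are springy sections. Origin: centre of the underside, on the bench; z up, x across the 116 mm side (away from the robot at zero yaw), y along the 160 mm side. Turned by up to 0.5 rad either way.
- lid_centre (a point): Middle of the lid, level with its upper face, 82 mm above the bench. Round it stands a low turret, 62 mm across and 10 mm high, with a half-open drop hole: keep off it. Each corner of the lid is a triangular section (two 50 mm legs along the edges) that bends about a diagonal crease and has a clip at its tip.
- corner_left_front (a joint): Bend (rad) of the left front (toward -x, +y of the bin) corner section. 0: sprung up, its pad 4.8 mm and its tip 7 mm above shut. 0.24: clicked shut, level with the lid. Pushed straight down at the pad it resists with about 3 N at first, 8 to 10 N at most; past half way (0.12, pad 2.4 mm down) it snaps down by itself and stays; let go before that, it springs back. Stiffer nearer the crease, softer nearer the tip.
- pad_left_front (a point): Centre of the embossed round thumb pad (16 mm across) on top of the left front (toward -x, +y of the bin) corner section, 20 mm out from the crease on the diagonal: about 87 mm above the bench while sprung up, 82 mm when shut; in the bin's frame at x -47, y +69 mm. Its x axis points outward (tilted up 0.24 rad while sprung up), z out of the top.
- corner_right_front (a joint): Bend (rad) of the right front (-x, -y) corner section. 0: sprung up, its pad 4.8 mm and its tip 7 mm above shut. 0.24: clicked shut, level with the lid. Pushed straight down at the pad it resists with about 3 N at first, 8 to 10 N at most; past half way (0.12, pad 2.4 mm down) it snaps down by itself and stays; let go before that, it springs back. Stiffer nearer the crease, softer nearer the tip.
- pad_right_front (a point): Centre of the embossed round thumb pad (16 mm across) on top of the right front (-x, -y) corner section, 20 mm out from the crease on the diagonal: about 87 mm above the bench while sprung up, 82 mm when shut; in the bin's frame at x -47, y -69 mm. Its x axis points outward (tilted up 0.24 rad while sprung up), z out of the top.
- corner_right_rear (a joint): Bend (rad) of the right rear (+x, -y) corner section. 0: sprung up, its pad 4.8 mm and its tip 7 mm above shut. 0.24: clicked shut, level with the lid. Pushed straight down at the pad it resists with about 3 N at first, 8 to 10 N at most; past half way (0.12, pad 2.4 mm down) it snaps down by itself and stays; let go before that, it springs back. Stiffer nearer the crease, softer nearer the tip.
- pad_right_rear (a point): Centre of the embossed round thumb pad (16 mm across) on top of the right rear (+x, -y) corner section, 20 mm out from the crease on the diagonal: about 87 mm above the bench while sprung up, 82 mm when shut; in the bin's frame at x +47, y -69 mm. Its x axis points outward (tilted up 0.24 rad while sprung up), z out of the top.
- corner_left_rear (a joint): Bend (rad) of the left rear (+x, +y) corner section. 0: sprung up, its pad 4.8 mm and its tip 7 mm above shut. 0.24: clicked shut, level with the lid. Pushed straight down at the pad it resists with about 3 N at first, 8 to 10 N at most; past half way (0.12, pad 2.4 mm down) it snaps down by itself and stays; let go before that, it springs back. Stiffer nearer the crease, softer nearer the tip.
- pad_left_rear (a point): Centre of the embossed round thumb pad (16 mm across) on top of the left rear (+x, +y) corner section, 20 mm out from the crease on the diagonal: about 87 mm above the bench while sprung up, 82 mm when shut; in the bin's frame at x +47, y +69 mm. Its x axis points outward (tilted up 0.24 rad while sprung up), z out of the top.
- cup: Specimen cup with blue screw lid, 62 mm wide, 69 mm high, standing loose left (+y) of the bin. Origin: centre of underside. Leave alone.
- vial: Small glass vial, 16 mm wide, 44 mm high, standing loose behind the bin. Origin: centre of underside. Leave alone.
- cartridge: Flat white test cartridge, 44 x 62 x 10 mm, lying loose to the right (-y) of the bin. Origin: centre of underside. Leave alone.
- forceps: Steel forceps, 131 mm long (along its y), 21 mm wide, 8 mm high, lying loose in front of the bin. Origin: centre of underside. Leave alone.
- petri_top: Closed petri dish, 90 mm wide, 14 mm high, lying loose to the rear left. Origin: centre of underside. Leave alone.
- petri_low: Closed petri dish, 90 mm wide, 14 mm high, lying loose to the left. Origin: centre of underside. Leave alone.
- tips: Clear pipette tip box, 90 x 122 x 63 mm, lid shut, standing loose to the rear right. Origin: centre of underside. Leave alone.

How it is judged (in metres and radians):
At the end, for the whole second after the job is handed in: All four corner sections of the lid are clicked shut (each joint above 0.21 of 0.24 rad); the bin stands flat and still within 25 mm of where it stood, and each loose thing round it is within 20 mm of where it was (value of joint each of corner_left_front, corner_right_front, corner_right_rear, corner_left_rear above 0.21 rad and distance of sharps_bin from where it was at the start of the episode below 0.025 m and height (world z) of sharps_bin below 0.004 m and angle between sharps_bin's own z axis and vertical below 0.04 rad and linear speed of sharps_bin below 0.02 m/s and distance of each of cup, vial, cartridge, forceps, petri_top, petri_low, tips from where it was at the start of the episode below 0.02 m); the robot touches nothing.
It fails at once if the bin is lifted or tipped (height (world z) of sharps_bin above 0.01 m or angle between sharps_bin's own z axis and vertical above 0.12 rad).
It fails at once if the bin is pressed with the hand or arm instead of the fingers (contact force between sharps_bin and the arm above 3 N).
It fails at once if the bin is shoved more than 25 mm (distance of sharps_bin from where it was at the start of the episode above 0.025 m).
It fails at once if something else on the bench is moved more than 20 mm, lifted or knocked over (distance of any of cup, vial, cartridge, forceps, petri_top, petri_low, tips from where it was at the start of the episode above 0.02 m or angle between any of cup, vial's own z axis and vertical above 0.5 rad).
It also fails if it takes over 40 s, if anything falls off the work surface, if the arm or the gripper's body presses on something with over 40 N, if the wrist force passes 120 N, or if a joint passes its speed limit or range.

ROBOT

A 6-joint arm with a two-finger parallel gripper is mounted at the origin on a cart in front of the work surface, level with it; the furniture and walls round the work are solid. World frame = base frame: x ahead of the robot, y to its left, z up, the work surface at z = 0. Lengths are in mm, angles in rad, forces in N, time in s.
With the tool pointing down it reaches from about 350 to 775 mm from the base axis. Payload 7.3 kg.
Tool frame: the origin (TCP) lies at the very end of the fingers, on their centre line; the grasp point (between the pads) lies 19 mm behind it; z points along the fingers, y is the line along which they close (so a half turn about z gives the same grasp; the last joint's range is limited). The gripper opens to 92 mm and grips with 3 to 60 N. Pads are 19 mm wide; open, the fingers measure 130 mm over their backs; the gripper's body (75 mm by 190 mm) begins 47 mm behind the grasp point.
Start: joints at [-1.279, 0.342, 1.524, -0, 1.275, -0.146], TCP at [222.597, -475.495, 226.741] pointing down, gripper open.
Joint ranges: [-2.53, 2.53], [-0.77, 2.02], [0.04, 2.7], [-1, 4.14], [0.28, 2.66], [-3.11, 3.11]. Speed limits (rad/s): [2.57, 2.57, 3.14, 3.14, 3.14, 3.14].

INTERFACE

Orientations are given as [roll, pitch, yaw] about the fixed x, y, z axes, in that order (R = Rz(yaw) Ry(pitch) Rx(roll)).
In Python, from plant import bot gives the robot as it stands.
- The arm moves only by the tool jog_arm, never from a script. Its argument "targets" is a list of rows, each an object with "xyz": the shift along the tool's x, y, z as a fraction of full scale, a list of three; "spin": the turn about the tool's z as a fraction of full scale. In form: [{"xyz": [x, y, z], "spin": spin}, ...]. A call has exactly 10 rows; each row shifts and turns the commanded pose from where the row before left it, along the tool's axes as they then stand; what a row does not reach is not made up. Full scale, the value 1, is 80 mm for a shift and 0.1 rad for a turn. A row lasts 1/8 s, in which the tool goes at most 62.5 mm and 10.7 degrees, less where a joint would pass 70% of its speed; a pose out of reach is approached as far as the arm can. A call with a number of a shift or a turn outside -1 to 1 is refused whole. A call with a gripper value outside its range is refused whole. "gripper" is the opening in per cent of the stroke, from 0 (shut) to 100 (fully open), set as the call begins (left out, the last holds). The fingers move at their own pace and stop on an object; the grip force is fixed at half the most. Time passes only in rows, so rows that do not move let the fingers close, or fill a call up. It gives the time, the measured TCP pose, the force, the opening and the grip force at its end, in the units of the state.
- bot.get_obs(): the state, without advancing time (a new reading comes with each control period).
- bot.capture(name): name is "side" or "top"; returns the picture (400x640x3 uint8, blue, green, red); there is no depth.
- bot.get_calibration(name): a dict with "vfov" (degrees; the focal length in pixels is half the picture's height over the tangent of half this angle, whatever the lens; pixels are square), "cx", "cy" (the principal point, pixels), "eye" and "rotation" of the camera in the world. Camera axes: x right, y down, z forward; pixel columns grow to the right and rows downward; lengths in mm; the calibration is good to about 2 mm. A picture is of the moment at which its call begins. get_calibration takes no time and is no camera call.
- bot.close_job(): hands the job in; it is judged then, once.
The state is a dict: "time": time; "joint_positions": joint angles; "dq": joint speeds; "tau": joint torques, N m; "tool_pos": TCP position; "tcp_rot": TCP orientation; "contact_force": force on the tool from outside, world axes, zero at the start; "moment": the same for the moment, N m; "grip_width": finger opening in mm; "finger_force": force on a finger pad.
Only numpy, scipy, OpenCV 4.12 (cv2) and the standard library are available. Lean on these libraries where they do the work, as an engineer would, in place of code of your own. Each camera call takes 0.05 s, during which the arm holds its last target. There are 200 camera calls.

## Working session

There is one attempt and no reset: what is moved stays moved. The work goes in short steps, Python scripts to look and compute and a tool call to move; the robot and the scene stay as the last step left them, time stands still between calls to the robot, and variables do not carry over. Pictures are saved under pics/ and viewed, at most 10 in all, crops included, and the job is handed in when it is done.

Besides the shell and the picture viewer there is one more tool, called after "Call:" as name(argument=value, ...) on one line, values as JSON. jog_arm: Moves the arm, as the interface text tells. Shift numbers are shares of 80 mm and turn numbers shares of 0.1 rad, none past 1 either way. Its arguments: {"type":"object","properties":{"targets":{"type":"array","items":{"type":"object","properties":{"xyz":{"type":"array","items":{"type":"number"}},"spin":{"type":"number"}}}},"gripper":{"type":"number"}},"required":["targets"]}

```bash
mkdir -p pics; ls; python3 - <<'E'
from plant import bot
import cv2
for n in("top","side"):
    cv2.imwrite(f"pics/{n}0.png",bot.capture(n)); print(n,bot.get_calibration(n))
o=bot.get_obs();print(o['time'],o['tool_pos'],o['tcp_rot'],o['grip_width'])
E
```

```text
pics
top {'vfov': 56.08270570178809, 'cx': 323.32948158227254, 'cy': 203.2062603530113, 'eye': array([ 423.14728343,  163.38061939, 1144.61999564]), 'rotation': array([-2.96619249, -0.01078622, -1.59355086])}
side {'vfov': 57.74861848035523, 'cx': 326.3527652843012, 'cy': 202.12063899444067, 'eye': array([ 476.53323147, -612.42948529,  496.09355575]), 'rotation': array([-2.04126795e+00, -1.06975351e-03, -1.68904969e-01])}
0.1 [ 222.48977145 -475.12814626  226.10105388] [-3.14022004e+00 -2.21018325e-04  4.37781961e-01] 92.00131470616942
```

View pics/top0.png

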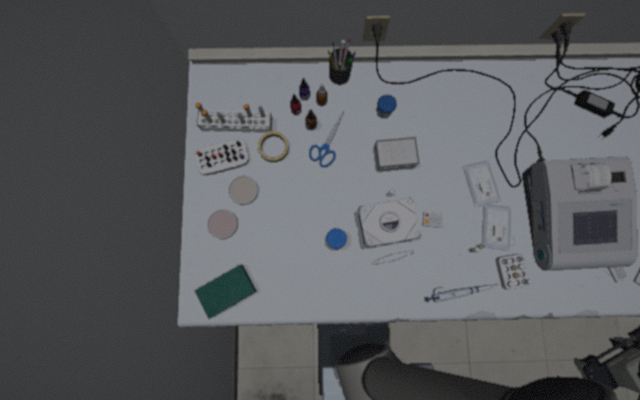

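View pics/side0.png

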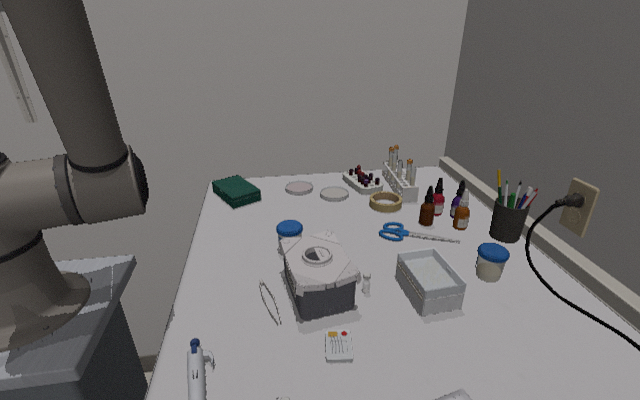

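The top picture shows the bin lid around (390,222), the cup at (336,238), the forceps at (393,257), the vial at (391,193), and the cartridge at (432,219). In the side picture the lid is near (318,262). Next I'll enlarge both.

```bash
cat > h.py <<'E'
import numpy as np
from plant import bot
from scipy.spatial.transform import Rotation as R
def ray(n,u,v,z):
    c=bot.get_calibration(n); f=200/np.tan(np.radians(c['vfov'])/2)
    d=R.from_euler('xyz',c['rotation']).as_matrix()@np.array([(u-c['cx'])/f,(v-c['cy'])/f,1])
    e=c['eye']; return e+d*(z-e[2])/d[2]
def pix(n,p):
    c=bot.get_calibration(n); f=200/np.tan(np.radians(c['vfov'])/2)
    q=R.from_euler('xyz',c['rotation']).as_matrix().T@(np.array(p)-c['eye']); return q[:2]/q[2]*f+[c['cx'],c['cy']]
E
python3 - <<'E'
import cv2,numpy as np
a=cv2.imread('pics/top0.png')[182:272,340:450]; b=cv2.imread('pics/side0.png')[225:325,270:370]
a=cv2.resize(a,None,fx=5,fy=5,interpolation=cv2.INTER_CUBIC)
b=cv2.resize(b,None,fx=5,fy=5,interpolation=cv2.INTER_CUBIC)
cv2.imwrite('pics/a.png',a);cv2.imwrite('pics/b.png',b)
E
```

```text
(no output)
```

View pics/a.png

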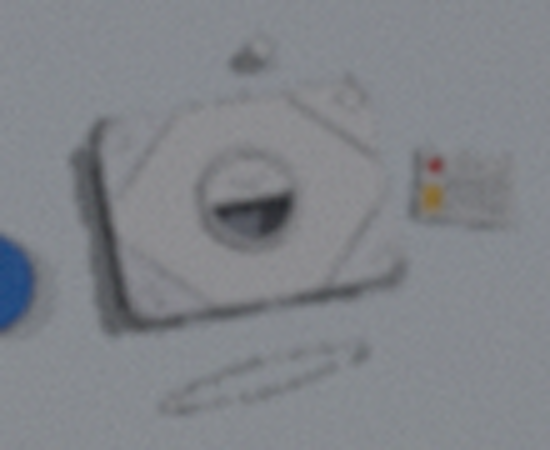

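View pics/b.png

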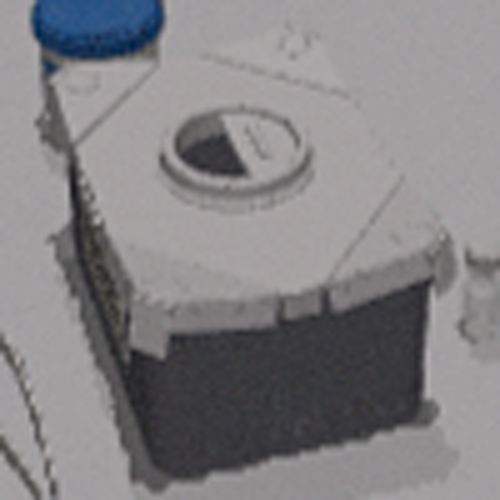

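The crops show all four corners sprung up. In the full top image, the turret is at about (389.4,222), with lid corners LF (367,246), RF (421,237), RR (412,198) and LR (360,206). In the side image the turret is at (317.4,256).

```bash
python3 - <<'E'
from h import *
print('turret',ray('top',389.4,222,92),ray('side',317.4,256,92))
P=np.array([ray('top',u,v,z)[:2] for u,v,z in((367,246.2,87),(421,237.5,87),(411.5,198,88),(360,206,88))])
print(P,P.mean(0))
a=[np.arctan2(*(q:=P[i]-P[j])[::-1]) for i,j in((0,1),(3,2))]+[np.arctan2(*(q:=P[i]-P[j])[::-1]) for i,j in((3,0),(2,1))]
print('yaw',a[0]-np.pi/2,a[1]-np.pi/2,a[2:])
# crease endpoints in crops (top and side) at z 82
T=[(117,208),(210,305),(325,285),(382,208),(375,155),(288,95),(178,95),(122,170)]
print([ray('top',340+u/5,182+v/5,82)[:2].round(0) for u,v in T])
S=[(75,145),(158,68),(205,55),(350,98),(403,180),(328,283),(250,297),(137,252)]
print([ray('side',270+u/5,225+v/5,82)[:2].round(0) for u,v in S])
E
```

```text
turret [551.55047164 -37.77454295  92.        ] [555.73289238 -49.26458616  92.        ]
[[ 485.18245419   27.92265441]
 [ 506.24036297 -125.73655316]
 [ 620.01096371 -105.84383381]
 [ 599.81735908   43.14872595]] [552.81278499 -40.12725165]
yaw 0.13619455076876363 0.13471344280807718 [np.float64(0.1320493901115727), np.float64(0.17309952139506776)]
[array([550.,  35.]), array([494., -16.]), array([503., -81.]), array([ 547., -117.]), array([ 577., -115.]), array([613., -67.]), array([614.,  -3.]), array([572.,  31.])]
[array([496., -18.]), array([534.,  32.]), array([555.,  39.]), array([609.,  -4.]), array([618., -62.]), array([ 578., -117.]), array([ 550., -120.]), array([513., -88.])]
```

Call:
jog_arm(targets=[{"xyz":[0.525,-0.25,0],"spin":1},{"xyz":[0.497,-0.301,0],"spin":1},{"xyz":[0.465,-0.349,0],"spin":1},{"xyz":[0.428,-0.394,0],"spin":1},{"xyz":[0.386,-0.435,0],"spin":0.38},{"xyz":[0.37,-0.45,0.25],"spin":0},{"xyz":[0.37,-0.45,0.25],"spin":0},{"xyz":[0.37,-0.45,0.25],"spin":0},{"xyz":[0.37,-0.45,0.25],"spin":0},{"xyz":[0.37,-0.45,0.25],"spin":0}], gripper=0)

```text
time: 1.35
tool_pos: [519.1, -114.6, 125.8]
tcp_rot: [-3.142, 0.0, -0.0]
contact_force: [0.5, 0.3, 0.5]
grip_width: 0.4
finger_force: 0.0
```

Call:
jog_arm(targets=[{"xyz":[0,0,0.09],"spin":0},{"xyz":[0,0,0.09],"spin":0},{"xyz":[0,0,0.09],"spin":0},{"xyz":[0,0,0.09],"spin":0},{"xyz":[0,0,0],"spin":0},{"xyz":[0,0,0],"spin":0},{"xyz":[0,0,0],"spin":0},{"xyz":[0,0,0],"spin":0},{"xyz":[0,0,0],"spin":0},{"xyz":[0,0,0],"spin":0}])

```text
time: 2.6
tool_pos: [518.5, -115.9, 98.0]
tcp_rot: [3.141, -0.0, -0.0]
contact_force: [-0.1, 0.0, -0.5]
grip_width: 0.4
finger_force: 0.0
```

```bash
python3 - <<'E'
from h import *
import cv2
o=bot.get_obs();print(o['time'],o['tool_pos'],o['contact_force'],pix('side',o['tool_pos']))
b=bot.capture('side'); cv2.imwrite('pics/b1.png',cv2.resize(b[215:325,270:370],None,fx=5,fy=5,interpolation=cv2.INTER_CUBIC))
E
```

```text
2.6 [ 518.47176653 -115.92900286   97.96278222] [-0.10450065  0.03855927 -0.54130098] [301.58348615 277.67035034]
```

View pics/b1.png

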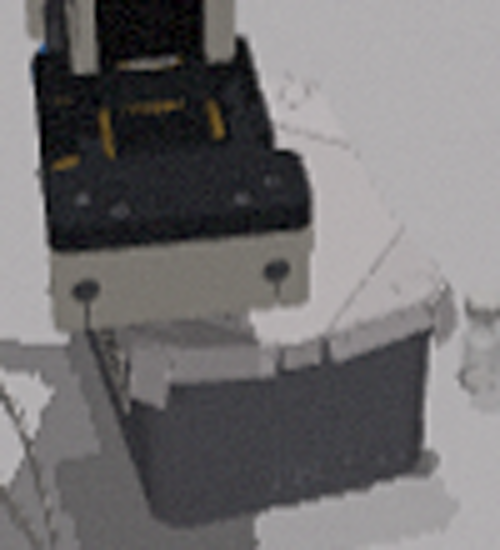

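The side view shows the gripper's end hiding the fingertips. The tip should project to crop (158,313), over the right-front corner. I'll check the visible pad rings against the fit before pressing.

```bash
python3 - <<'E'
from h import *
print('LR side',ray('side',328.6,233,87),'want 592,34; LF side',ray('side',286.4,241.6,87),'top',ray('top',371,241.4,87),'want 499,21')
print('RR top',ray('top',410,201.4,87),'want 611,-103; LR top',ray('top',365.6,209.6,87))
E
```

```text
LR side [592.50492859  36.54033451  87.        ] want 592,34; LF side [501.45545457  18.13378508  87.        ] top [498.36824098  16.07613806  87.        ] want 499,21
RR top [ 610.36178287 -101.14839665   87.        ] want 611,-103; LR top [589.22943521  27.44415453  87.        ]
```

Call:
jog_arm(targets=[{"xyz":[0,0,0.1],"spin":0},{"xyz":[0,0,0.025],"spin":0},{"xyz":[0,0,0.025],"spin":0},{"xyz":[0,0,0.02],"spin":0},{"xyz":[0,0,0.015],"spin":0},{"xyz":[0,0,0.01],"spin":0},{"xyz":[0,0,0.005],"spin":0},{"xyz":[0,0,0],"spin":0},{"xyz":[0,0,0],"spin":0},{"xyz":[0,0,0],"spin":0}])

```text
time: 3.9
tool_pos: [518.3, -115.8, 82.2]
tcp_rot: [-3.142, 0.0, -0.0]
contact_force: [-1.5, 0.9, 6.1]
grip_width: 0.3
finger_force: 2.7
```

Call:
jog_arm(targets=[{"xyz":[0,0,0.005],"spin":0},{"xyz":[0,0,0.005],"spin":0},{"xyz":[0,0,0.005],"spin":0},{"xyz":[0,0,0],"spin":0},{"xyz":[0,0,0],"spin":0},{"xyz":[0,0,0],"spin":0},{"xyz":[0,0,0],"spin":0},{"xyz":[0,0,0],"spin":0},{"xyz":[0,0,0],"spin":0},{"xyz":[0,0,0],"spin":0}])

```text
time: 5.15
tool_pos: [518.4, -115.8, 82.0]
tcp_rot: [3.141, -0.0, -0.0]
contact_force: [-5.2, 1.8, 15.1]
grip_width: 0.5
finger_force: 7.0
```

Call:
jog_arm(targets=[{"xyz":[0,0,-0.25],"spin":0},{"xyz":[0.387,-0.055,0],"spin":0},{"xyz":[0.387,-0.055,0],"spin":0},{"xyz":[0.387,-0.055,0],"spin":0},{"xyz":[0,0,0.1],"spin":0},{"xyz":[0,0,0.05],"spin":0},{"xyz":[0,0,0.025],"spin":0},{"xyz":[0,0,0.025],"spin":0},{"xyz":[0,0,0.025],"spin":0},{"xyz":[0,0,0.02],"spin":0}])

```text
time: 6.4
tool_pos: [610.8, -103.0, 82.0]
tcp_rot: [3.141, 0.0, -0.0]
contact_force: [-3.8, 0.6, 14.6]
grip_width: 0.3
finger_force: 7.5
```

Call:
jog_arm(targets=[{"xyz":[0,0,0.005],"spin":0},{"xyz":[0,0,0],"spin":0},{"xyz":[0,0,0],"spin":0},{"xyz":[0,0,0],"spin":0},{"xyz":[0,0,0],"spin":0},{"xyz":[0,0,0],"spin":0},{"xyz":[0,0,0],"spin":0},{"xyz":[0,0,0],"spin":0},{"xyz":[0,0,0],"spin":0},{"xyz":[0,0,0],"spin":0}])

```text
time: 7.65
tool_pos: [610.7, -103.0, 82.1]
tcp_rot: [3.141, 0.0, -0.0]
contact_force: [-3.8, 1.0, 11.4]
grip_width: 0.4
finger_force: 5.6
```

Call:
jog_arm(targets=[{"xyz":[0,0,-0.38],"spin":0},{"xyz":[-0.08,-0.575,0],"spin":0},{"xyz":[-0.08,-0.575,0],"spin":0},{"xyz":[-0.08,-0.575,0],"spin":0},{"xyz":[0,0,0.23],"spin":0},{"xyz":[0,0,0.05],"spin":0},{"xyz":[0,0,0.05],"spin":0},{"xyz":[0,0,0.025],"spin":0},{"xyz":[0,0,0.025],"spin":0},{"xyz":[0,0,0],"spin":0}])

```text
time: 8.9
tool_pos: [592.4, 34.4, 82.1]
tcp_rot: [3.141, -0.001, -0.001]
contact_force: [-3.9, -0.7, 9.5]
grip_width: 0.8
finger_force: 4.9
```

Call:
jog_arm(targets=[{"xyz":[0,0,-0.25],"spin":0},{"xyz":[-0.387,0.055,0],"spin":0},{"xyz":[-0.387,0.055,0],"spin":0},{"xyz":[-0.387,0.055,0],"spin":0},{"xyz":[0,0,0.1],"spin":0},{"xyz":[0,0,0.05],"spin":0},{"xyz":[0,0,0.05],"spin":0},{"xyz":[0,0,0.025],"spin":0},{"xyz":[0,0,0.025],"spin":0},{"xyz":[0,0,0],"spin":0}])

```text
time: 10.15
tool_pos: [500.0, 22.0, 82.0]
tcp_rot: [3.141, -0.002, 0.0]
contact_force: [-3.8, 0.1, 13.7]
grip_width: 0.4
finger_force: 7.1
```

Call:
jog_arm(targets=[{"xyz":[0,0,-0.3],"spin":0},{"xyz":[0,0,-0.6],"spin":0},{"xyz":[0,0,-0.6],"spin":0},{"xyz":[0,0,-0.5],"spin":0},{"xyz":[-0.2,0.6,0],"spin":0},{"xyz":[-0.2,0.65,0],"spin":0},{"xyz":[-0.2,0.65,0],"spin":0},{"xyz":[-0.2,0.65,0],"spin":0},{"xyz":[-0.2,0.65,0],"spin":0},{"xyz":[-0.2,0.65,0],"spin":0}])

```text
time: 11.4
tool_pos: [402.8, -287.9, 240.8]
tcp_rot: [3.141, -0.001, -0.0]
contact_force: [0.7, 0.6, 0.2]
grip_width: 0.5
finger_force: 0.0
```

```bash
python3 - <<'E'
from h import *
import cv2
b=cv2.resize(bot.capture('side')[225:325,270:370],None,fx=4,fy=4,interpolation=cv2.INTER_CUBIC)
a=cv2.resize(bot.capture('top')[182:282,350:450],None,fx=4,fy=4,interpolation=cv2.INTER_CUBIC)
cv2.imwrite('pics/c.png',np.hstack([b,a]));o=bot.get_obs();print(o['time'],o['tool_pos'])
E
```

```text
11.5 [ 402.01144328 -290.62147784  240.40349346]
```

View pics/c.png

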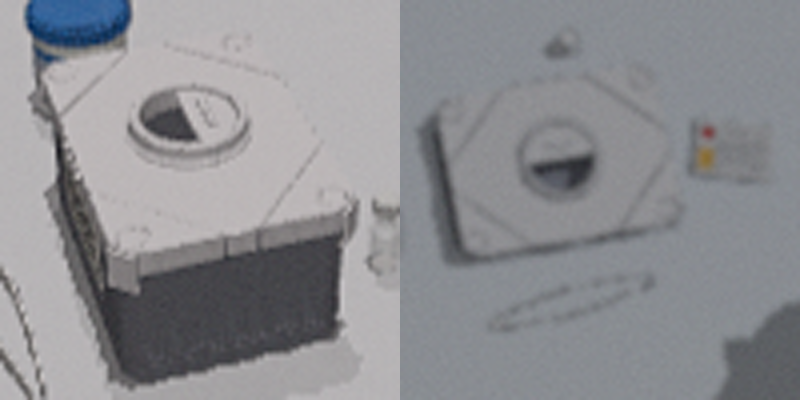

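The picture shows all four corners level with the lid: pads at (130,240), (335,197), (237,42) and (65,70) in the side crop. The bin and its neighbours have not moved.

```bash
python3 -c "
from plant import bot
print(bot.close_job())"
```

```text
the job is handed in; nothing more can be done
None
```

I pressed all four lid corners down to a hard stop at 82 mm and they look flush in the last picture; the job is handed in, with no verdict returned, and the bin and its neighbours look unmoved.

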